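# Push the control module into the heater base until its catch drops

### The arm

A 7-joint arm with a two-finger parallel gripper is mounted at the origin on the work surface. World frame = base frame: x ahead of the robot, y to its left, z up, the work surface at z = 0. Lengths are in m, angles in rad, forces in N, time in s.
With the tool pointing down it reaches from about 0.4 to 0.925 m from the base axis. Payload 5.6 kg.
Tool frame: the origin (TCP) lies at the very end of the fingers, on their centre line; the grasp point (between the pads) lies 19 mm behind it (arm.grasp_offset is the distance from the TCP to the grasp point, in m); z points along the fingers, y is the line along which they close (so a half turn about z gives the same grasp; the last joint's range is limited). The gripper opens to 85 mm and grips with 20 to 120 N. Pads are 22 mm wide; open, the fingers measure 114 mm over their backs; the gripper's body (76 mm by 85 mm) begins 54 mm behind the grasp point. The pads swing forward as they close: fully open they stand 13 mm farther back than shut.
Start: joints at [1.107, 0.468, -0.012, 1.603, 0.006, 1.071, -0.056], TCP at [0.265, -0.593, 0.231] pointing down, gripper open.
Joint ranges: [-2.53, 2.53], [-0.31, 2.02], [-1.57, 1.55], [0.28, 2.44], [-1.29, 4.43], [0.15, 1.84], [-2.92, 2.92]. Speed limits (rad/s): [2.57, 2.57, 3.14, 3.14, 3.14, 3.14, 3.14].

### API

Orientations are given as a unit quaternion [w, x, y, z].
In Python, from rig import arm, cams, ticket, models gives the robot as it stands.
- The arm moves only by the tool apply_moves, never from a script. Its argument "deltas" is a list of rows, each a list of 2 entries, a list of its own where there are three numbers: the shift along the tool's x, y, z in cm, then the turn about the tool's z in degrees. A call has 1 to 5 rows; each row shifts and turns the commanded pose from where the row before left it, along the tool's axes as they then stand; what a row does not reach is not made up. A row lasts 1/8 s, in which the tool goes at most 62.5 mm and 10.7 degrees, less where a joint would pass 70% of its speed; a pose out of reach is approached as far as the arm can. A call with a gripper value outside its range is refused whole. "fingers" is the opening, from 0 (shut) to 1 (fully open), set as the call begins (left out, the last holds). The fingers move at their own pace and stop on an object; "squeeze" is the grip in N (left out, the last holds). Time passes only in rows, so rows that do not move let the fingers close. It gives the time, the measured TCP pose, the force, the opening and the grip force at its end, in the units of the state.
- arm.get_obs(): the state, without advancing time (a new reading comes with each control period).
- cams.grab_frame(name): name is "scene" or "top" or "wrist"; returns a dict with "image" (480x640x3 uint8, red, green, blue), "K" (3x3 intrinsics, pixels), "rvec" (rotation vector, rad) and "tvec" (3), from world to camera coordinates, as OpenCV has them. Camera axes: x right, y down, z forward; pixel columns grow to the right and rows downward; lengths in m; the calibration is good to about 2 mm. A picture is of the moment at which its call begins. There is no depth.
- ticket.job_done(): hands the job in; it is judged then, once.
Trained networks look in a picture, given as the dict that the camera call returned (one of the last four; its "shot" number tells which), for a name from the list of things; names that differ only in an ending like _2 or _b are one class to them, and where a whole thing is asked for, a point or a joint stands for the part that bears it (a point fixed in the world has none). Each returns a list of dicts, best first, with "score" (0 to 1); they miss things now and then, are a little off and sometimes report something else, mostly with a low value. They report only what shows in the picture. A call takes as long as a camera call. They do not tell look-alikes from the thing itself.
- models.masks_of(picture, query): "mask" (480x640 bool, what is visible of it) and "pixel" ([column, row] in pixels, amid what is visible of it).
The state is a dict: "time": time; "qpos": joint angles; "qvel": joint speeds; "joint_torque": joint torques, N m; "tcp_pos": TCP position; "orientation": TCP orientation; "contact_force": force on the tool from outside, world axes, zero at the start; "wrist_torque": the same for the moment, N m; "grip_width": finger opening in m; "gripper_force": force on a finger pad.
Only numpy, scipy, OpenCV 4.12 (cv2) and the standard library are available. Lean on these libraries where they do the work, as an engineer would, in place of code of your own. Each camera call takes 0.05 s, during which the arm holds its last target. There are 200 camera calls.

### The job

Slide the loose flat control module, slotted end first, into the open bay under the steel heater base, and push it in against the sprung buffer until the drop catch falls into the module's slot and holds it there. Push gently: do not ram the buffer towards the end of its travel, and leave the screwdriver, the spray can and the screw bin alone.

Things in the scene. Friction and masses are not known exactly. Their poses are not given: they have to be found in the camera images.
- module: Flat aluminium box loose on the bench, 120 long (x) x 100 wide (y) x 32 mm high, 0.25 to 0.5 kg, too wide to grip. Origin: centre of its underside; z up. +x is its leading end: an 8 mm thick front bar and, right behind it, a slot in the top, 32 long x 40 mm wide.
- module_back (a point): Middle of the module's plain flat back face (two dark sockets), 16 mm up, 60 mm behind its origin: where to push.
- chassis: Fixed stainless base of a half-built heater, 270 wide (y) x 240 deep (x) x 42 mm high, fittings up to 75 mm. Origin: on the bench in the middle of the bay's mouth; +x runs into the bay, z up. The bay is a straight tunnel on the bare bench (no step), 108 mm between its side walls, roof underside 38 mm above the bench.
- bay_mouth (a point): Middle of the bay's mouth, 19 mm above the bench; axes as the chassis. The sprung buffer's rest face lies 74 to 102 mm farther in (differs from unit to unit, not measured). When the catch holds the module, its back face still stands 14 to 42 mm out of the mouth.
- catch (a joint): Height (m) of the drop catch that hangs through a slot in the bay's roof: 0 when down (as at the start), about 0.006 while it rides on the module's front bar, 0 again once fallen into the module's slot. 100 g, sliding freely up and down, sloping lead-in on the mouth's side; its round dark knob (22 mm) shows above the roof.
- buffer (a joint): How far (m) the sprung buffer inside the bay is pushed in: 0 free, 0.016 at the end of its travel; 4 N at first touch plus 0.8 N per mm. The catch falls when it is pushed about 0.004 in; the module, let go, is then held there at about 0.004.
- screwdriver: Screwdriver lying on the bench, about 200 mm long along its x. Bystander.
- spray_can: White spray can standing on the bench, 54 mm across, 150 mm high; origin at its foot. Bystander.
- screw_bin: Blue plastic bin, 110 x 90 x 50 mm; origin under its centre. Bystander.
Mind the look-alikes: they are no part of the job. What is meant by the part that bears catch is not green, and is the larger of those in its own colour. There is more than one size of the module; the one meant has the size given above.

How it is judged:
At the end, for the whole second after the job is handed in: The module lies flat in the bay (its origin at least 10 mm inside the mouth, within 8 mm of the bay's middle line and 0.12 rad of its direction), at rest and released, with the catch down (below 3 mm) in its slot and the buffer still held 2 to 8 mm in (value of joint buffer between 0.002 and 0.008 m and value of joint catch below 0.003 m and x of module in the frame of chassis above 0.01 m and y of module in the frame of chassis between -0.008 and 0.008 m and angle between the x axis of module and the x axis of chassis, either way round below 0.12 rad and angle between module's own z axis and vertical below 0.08 rad and linear speed of module below 0.01 m/s); the robot touches nothing.
It fails at once if the buffer is rammed (pushed in more than 12 mm) (value of joint buffer above 0.012 m).
It fails at once if the screwdriver, spray can or screw bin is moved more than 25 mm or the can tipped (distance of any of screwdriver, spray_can, screw_bin from where it was at the start of the episode above 0.025 m or angle between spray_can's own z axis and vertical above 0.4 rad).
It also fails if it takes over 64 s, if anything falls off the work surface, if the arm or the gripper's body presses on something with over 40 N, if the wrist force passes 120 N, or if a joint passes its speed limit or range.

## Working session

There is one attempt and no reset: what is moved stays moved. The work goes in short steps, Python scripts to look and compute and a tool call to move; the robot and the scene stay as the last step left them, time stands still between calls to the robot, and variables do not carry over. Pictures are saved under pics/ and viewed, at most 10 in all, crops included, and the job is handed in when it is done.

Besides the shell and the picture viewer there is one more tool, called after ">>>" as name(argument=value, ...) on one line, values as JSON. apply_moves: Moves the arm, as the interface text tells. Its arguments: {"type":"object","properties":{"deltas":{"type":"array","items":{"type":"array"}},"fingers":{"type":"number"},"squeeze":{"type":"number"}},"required":["deltas"]}

```bash
mkdir -p pics
cat > h.py <<'E'
import numpy as np,cv2
from rig import arm,cams,ticket,models
def ray(p,uv):
    R=cv2.Rodrigues(np.array(p["rvec"],float))[0];t=np.array(p["tvec"],float).ravel()
    d=R.T@np.linalg.inv(p["K"])@np.array([uv[0],uv[1],1.]);return -R.T@t,d
def onz(p,uv,z):
    c,d=ray(p,uv);return c+d*(z-c[2])/d[2]
def proj(p,X):
    return cv2.projectPoints(np.array(X,float).reshape(-1,3),np.array(p["rvec"],float),np.array(p["tvec"],float),np.array(p["K"],float),None)[0].reshape(-1,2)
def save(p,n,s=1,box=None):
    im=p["image"][:,:,::-1]
    if box: im=im[box[1]:box[3],box[0]:box[2]]
    cv2.imwrite("pics/"+n,cv2.resize(im,None,fx=s,fy=s,interpolation=cv2.INTER_CUBIC))
E
python3 - <<'E'
from h import *
a=cams.grab_frame("top");b=cams.grab_frame("scene")
save(a,"top1.png");save(b,"scene1.png")
for n,p in(("top",a),("scene",b)):
    print(n,ray(p,(320,240))[0])
    for q in["module","chassis","catch","screwdriver","spray_can","screw_bin"]:
        for m in models.masks_of(p,q): print(q,round(m["score"],2),np.round(m["pixel"]),m["mask"].sum(),np.round(onz(p,m["pixel"],0.03),3))
print(arm.get_obs())
E
```

```text
top [ 0.33669126 -0.12589784  1.19037515]
module 0.65 [264. 272.] 3344 [ 0.547 -0.043  0.03 ]
module 0.63 [358. 258.] 1748 [ 0.563 -0.226  0.03 ]
module 0.58 [345. 371.] 6315 [ 0.35  -0.183  0.03 ]
chassis 0.86 [141. 256.] 18058 [0.595 0.194 0.03 ]
catch 0.79 [152. 385.] 211 [0.35  0.177 0.03 ]
catch 0.78 [158. 249.] 208 [0.606 0.161 0.03 ]
catch 0.67 [187. 143.] 69 [0.825 0.101 0.03 ]
screwdriver 0.66 [443. 229.] 630 [ 0.608 -0.398  0.03 ]
spray_can 0.67 [368. 152.] 1264 [ 0.779 -0.264  0.03 ]
screw_bin 0.7 [450. 313.] 3137 [ 0.444 -0.391  0.03 ]
scene [1.26802455 0.07590411 0.71630179]
module 0.79 [352. 254.] 2550 [ 0.568 -0.04   0.03 ]
module 0.59 [316. 192.] 3024 [ 0.372 -0.17   0.03 ]
module 0.58 [267. 246.] 1304 [ 0.586 -0.222  0.03 ]
chassis 0.77 [464. 300.] 15016 [0.639 0.191 0.03 ]
catch 0.69 [448. 274.] 154 [0.579 0.158 0.03 ]
catch 0.45 [466. 205.] 134 [0.34  0.186 0.03 ]
screwdriver 0.68 [190. 247.] 453 [ 0.628 -0.382  0.03 ]
spray_can 0.89 [213. 285.] 2112 [ 0.718 -0.289  0.03 ]
screw_bin 0.58 [220. 197.] 1997 [ 0.447 -0.39   0.03 ]
screw_bin 0.38 [351. 257.] 2538 [ 0.575 -0.041  0.03 ]
{'time': 0.7, 'qpos': array([ 1.10699048,  0.46746998, -0.01159764,  1.60269801,  0.00597373,
        1.07138434, -0.05626115]), 'qvel': array([-0.000331  ,  0.00302841,  0.00211456,  0.00226546, -0.00042602,
       -0.00085008,  0.00042709]), 'joint_torque': array([-2.09576638e-04, -5.32067513e+01,  2.13857135e-02, -2.51578671e+01,
        1.14696348e-02,  1.10809251e-03, -5.21483997e-06]), 'tcp_pos': array([ 0.26549483, -0.59332207,  0.23131067]), 'orientation': array([3.84902812e-05, 9.77951770e-01, 2.08830877e-01, 1.08468136e-06]), 'contact_force': array([-0.52448566, -0.05928106,  0.12485726]), 'wrist_torque': array([0.06245423, 0.00692051, 0.04098758]), 'gripper_force': 0.0, 'grip_width': 0.08556352586306312}
```

View pics/top1.png

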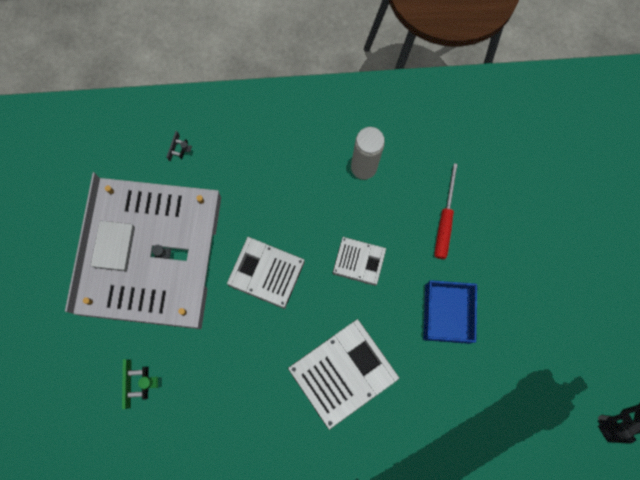

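View pics/scene1.png

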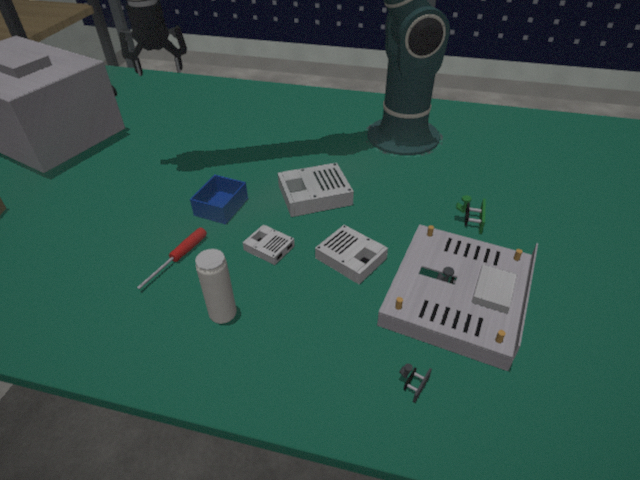

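Run:
```python
from h import *
a=cams.grab_frame("top");b=cams.grab_frame("scene")
ms=models.masks_of(a,"module")
for m in ms:
  for z in (.032,):
    c=cv2.findContours(m["mask"].astype(np.uint8),0,1)[0];c=max(c,key=len).reshape(-1,2)
    w=np.array([onz(a,u,z)[:2] for u in c],np.float32)*1000
    r=cv2.minAreaRect(w);print(m["pixel"],r,np.round(cv2.boxPoints(r)).tolist())
m=models.masks_of(a,"chassis")[0]
c=cv2.findContours(m["mask"].astype(np.uint8),0,1)[0];c=max(c,key=len).reshape(-1,2)
w=np.array([onz(a,u,.042)[:2] for u in c],np.float32)*1000
r=cv2.minAreaRect(w);print("ch",r,np.round(cv2.boxPoints(r)).tolist())
im=a["image"][160:345,60:320,::-1]
cv2.imwrite("pics/c1.png",cv2.resize(im,None,fx=3,fy=3,interpolation=cv2.INTER_CUBIC))
print(arm.get_obs()["time"])
```

```text
[265.8, 273.1] ((546.56005859375, -44.868629455566406), (123.94877624511719, 105.01972198486328), 63.83250427246094) [[472.0, -77.0], [566.0, -124.0], [621.0, -12.0], [527.0, 34.0]]
[345.7, 373.5] ((346.24609375, -179.3427734375), (134.72337341308594, 162.05853271484375), 30.986690521240234) [[247.0, -145.0], [330.0, -283.0], [446.0, -214.0], [362.0, -75.0]]
[358.9, 258.0] ((555.3746337890625, -227.78814697265625), (89.74659729003906, 78.11795806884766), 70.595947265625) [[504.0, -257.0], [577.0, -283.0], [607.0, -198.0], [533.0, -172.0]]
ch ((606.1029663085938, 184.46212768554688), (262.647705078125, 278.6746520996094), 79.51014709472656) [[445.0, 81.0], [719.0, 30.0], [767.0, 288.0], [493.0, 339.0]]
0.9
```

View pics/c1.png

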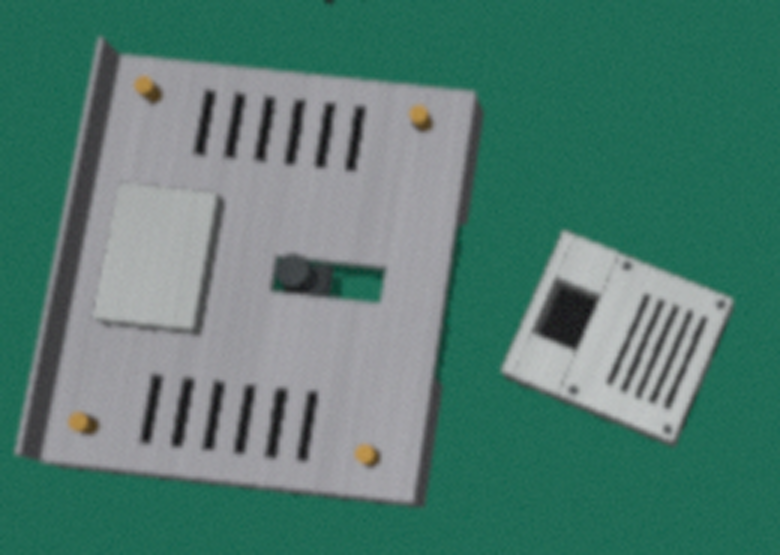

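Run:
```python
from h import *
a=cams.grab_frame("top")
def W(l,z): return np.array([onz(a,(u/3+60,v/3+160),z)[:2]*1000 for u,v in l])
print("front corners",W([(475,92),(420,503)],.042).round(1).tolist())
s=W([(275,257),(385,267),(381,301),(271,292)],.042);print("slot",s.round(1).tolist())
v=W([(205,122),(355,138),(151,408),(307,425)],.042);print("vents",v.round(1).tolist())
print("mod",W([(563,231),(733,299),(674,442),(502,371)],.032).round(1).tolist())
print("knob",W([(294,270)],.055))
```

```text
front corners [[713.8, 38.4], [447.4, 82.1]]
slot [[611.6, 171.1], [600.1, 100.4], [577.9, 103.5], [588.8, 173.9]]
vents [[705.8, 216.1], [687.9, 117.9], [519.1, 250.6], [501.3, 152.1]]
mod [[618.2, -14.2], [565.3, -121.8], [475.6, -78.3], [528.8, 29.1]]
knob [[599.19249164 155.75234856]]
```

```bash
cat >> h.py <<'E'
def th(o):
    from scipy.spatial.transform import Rotation as Ro
    q=o["orientation"];M=Ro.from_quat([q[1],q[2],q[3],q[0]]).as_matrix();return np.degrees(np.arctan2(M[1,0],M[0,0]))
def to(x,y,z,t=None):
    o=arm.get_obs();t0=th(o);t=t0 if t is None else t;r=np.radians(t);p=o["tcp_pos"]*1000
    d=np.array([x,y,z])-p;ex=np.array([np.cos(r),np.sin(r),0]);ey=np.array([np.sin(r),-np.cos(r),0])
    print("t",o["time"],"pos",p.round(1),"th",t0.round(1),"turn",round(t0-t,1),"then cm",(np.array([d@ex,d@ey,-d[2]])/10).round(2),"F",o["contact_force"].round(1),"gw",o["grip_width"])
E
python3 -c "
from h import *
to(449,-54,150,63.8)"
```

```text
t 0.95 pos [ 265.5 -593.3  231.3] th 24.1 turn -39.7 then cm [56.49 -7.34  8.13] F [-0.   0.7 -0. ] gw 0.08512522535309176
```

>>> apply_moves(deltas=[[[0,0,0],-10],[[0,0,0],-10],[[0,0,0],-10],[[0,0,0],-9.7]], fingers=0, squeeze=20)

```text
time: 1.45
tcp_pos: [0.2654, -0.5933, 0.2313]
orientation: [0.0, 0.847, 0.531, -0.0]
contact_force: [0.1, -0.2, 0.5]
grip_width: 0.0122
gripper_force: 0.0
```

>>> apply_moves(deltas=[[[5.6,-0.7,0],0],[[5.6,-0.7,0],0],[[5.6,-0.7,0],0],[[5.6,-0.7,0],0],[[5.6,-0.7,0],0]])

```text
time: 2.08
tcp_pos: [0.3582, -0.325, 0.2316]
orientation: [0.0, 0.849, 0.528, 0.0]
contact_force: [1.4, -0.8, 1.0]
grip_width: 0.0001
gripper_force: 0.0
```

>>> apply_moves(deltas=[[[5.6,-0.7,0],0],[[5.6,-0.7,0],0],[[5.6,-0.7,0],0],[[5.6,-0.7,0],0],[[5.6,-0.7,0],0]])

```text
time: 2.7
tcp_pos: [0.4504, -0.0584, 0.2317]
orientation: [0.001, 0.849, 0.528, 0.0]
contact_force: [1.2, -0.9, -0.9]
grip_width: -0.0001
gripper_force: 0.0
```

Run:
```python
from h import *
to(449,-54,10,63.8)
p=cams.grab_frame("wrist");save(p,"w1.png")
print(ray(p,(320,240))[0], proj(p,[[.449,-.054,.01],[.547,-.046,.032],[.581,.060,.042]]))
```

```text
t 2.7 pos [450.4 -58.4 231.7] th 63.8 turn -0.0 then cm [ 0.33 -0.32 22.17] F [ 1.2 -0.9 -0.9] gw -8.822768976722089e-05
[0.48023049 0.00296553 0.37471824] [[316.70519925 209.00186436]
 [414.5412072  155.35996311]
 [405.4069305    7.25260479]]
```

View pics/w1.png

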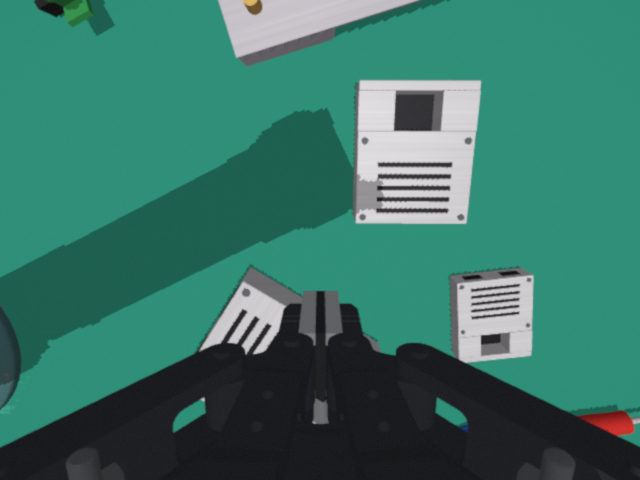

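>>> apply_moves(deltas=[[[0.3,-0.5,5.5],0],[[0,0,5.5],0],[[0,0,5.5],0],[[0,0,4.0],0],[[0,0,1.6],0]])

```text
time: 3.38
tcp_pos: [0.4455, -0.0551, 0.0085]
orientation: [-0.001, 0.849, 0.529, -0.001]
contact_force: [-0.3, -0.1, -0.3]
grip_width: -0.0001
gripper_force: 0.0
```

>>> apply_moves(deltas=[[[0,0.5,0],0],[[0,0.5,0],0],[[0,0.4,0],0],[[0,0.3,0],0],[[0,0.3,0],0]])

```text
time: 4.0
tcp_pos: [0.465, -0.0641, 0.0107]
orientation: [0.0, 0.849, 0.528, 0.0]
contact_force: [0.2, 0.1, 0.4]
grip_width: 0.0001
gripper_force: 0.0
```

```bash
cat >> h.py <<'E'
def mod():
    a=cams.grab_frame("top")
    for m in models.masks_of(a,"module"):
        c=cv2.findContours(m["mask"].astype(np.uint8),0,1)[0];c=max(c,key=len).reshape(-1,2)
        w=np.array([onz(a,u,.032)[:2] for u in c],np.float32)*1000
        r=cv2.minAreaRect(w)
        if max(r[1])<140 and max(r[1])>100:print("mod",np.round(r[0],1),np.round(r[1],1),round(r[2],1))
    return a
E
python3 - <<'E'
from h import *
to(449,-54,10);a=mod()
E
```

```text
t 4.0 pos [465.  -64.1  10.7] th 63.8 turn 0.0 then cm [ 0.2  -1.88  0.07] F [0.2 0.1 0.4] gw 9.15675243287758e-05
mod [562.4 -53.3] [124.8  72.4] 65.5
mod [ 360.5 -202.9] [134.8 105.6] 29.1
```

>>> apply_moves(deltas=[[[0,0.5,0],0],[[0,0.5,0],0],[[0,0.5,0],0],[[0,0.4,0],0],[[0,0.4,0],0]])

```text
time: 4.72
tcp_pos: [0.4855, -0.0742, 0.0102]
orientation: [-0.0, 0.849, 0.528, -0.0]
contact_force: [-1.4, 0.2, -1.0]
grip_width: -0.0003
gripper_force: 0.5
```

```bash
cat >> h.py <<'E'
def quad(name,box=None):
    p=cams.grab_frame(name);return p
E
python3 - <<'E'
from h import *
to(449,-54,10)
p=cams.grab_frame("wrist")
for m in models.masks_of(p,"module"):
    c=max(cv2.findContours(m["mask"].astype(np.uint8),0,1)[0],key=len).reshape(-1,2)
    w=np.array([onz(p,u,.032)[:2] for u in c],np.float32)*1000
    r=cv2.minAreaRect(w);print(m["pixel"],[np.round(v,1) for v in r])
save(p,"w2.png")
E
```

```text
t 4.725 pos [485.5 -74.2  10.2] th 63.8 turn 0.0 then cm [ 0.2  -4.16  0.02] F [-1.4  0.2 -1. ] gw -0.00029525550775384344
[626.6, 432.1] [array([ 571.8, -158.3]), array([ 6.9, 14.9]), np.float64(38.4)]
[486.4, 165.3] [array([558.3, -48.3]), array([112.9,  95.8]), np.float64(71.6)]
```

View pics/w2.png

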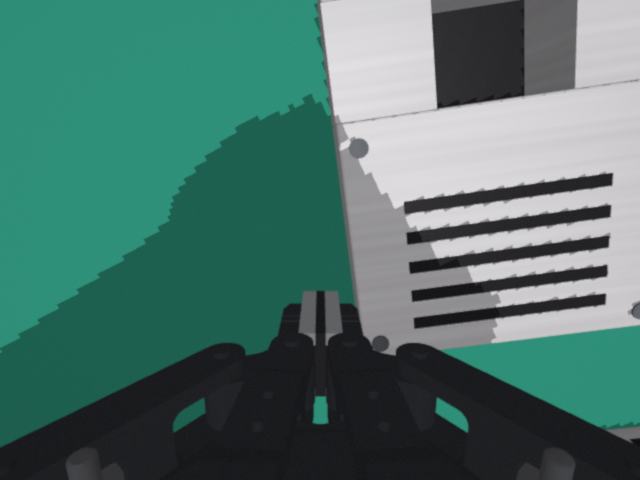

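>>> apply_moves(deltas=[[[0,0.4,0],0],[[0,0.4,0],0],[[0,0.4,0],0],[[0,0.2,0],0],[[0,0,0],0]])

```text
time: 5.45
tcp_pos: [0.4982, -0.0803, 0.0103]
orientation: [0.0, 0.849, 0.528, 0.0]
contact_force: [-0.5, -0.4, -0.6]
grip_width: -0.0001
gripper_force: 0.1
```

>>> apply_moves(deltas=[[[0,-1.5,0],0],[[0,-3,0],0],[[0,0,-5],0],[[0,0,-5],0],[[-4,0,-5],0]])

```text
time: 6.08
tcp_pos: [0.4405, -0.093, 0.1607]
orientation: [0.0, 0.847, 0.531, 0.001]
contact_force: [0.9, -1.5, 0.1]
grip_width: -0.0001
gripper_force: 0.0
```

Run:
```python
from h import *
to(449,-54,10)
for n in("wrist","top"):
  p=cams.grab_frame(n)
  for m in models.masks_of(p,"module"):
    c=max(cv2.findContours(m["mask"].astype(np.uint8),0,1)[0],key=len).reshape(-1,2)
    w=np.array([onz(p,u,.032)[:2] for u in c],np.float32)*1000
    r=cv2.minAreaRect(w);print(n,m["pixel"],[np.round(v,1) for v in r])
  if n=="wrist":save(p,"w3.png")
  else: save(p,"t3.png",3,(60,160,320,345))
```

```text
t 6.075 pos [440.5 -93.  160.7] th 64.2 turn 0.0 then cm [ 3.88 -0.93 15.07] F [ 0.9 -1.5  0.1] gw -5.120272044882038e-05
wrist [463.7, 88.1] [array([569.2, -45.5]), array([119.9, 105.8]), np.float64(78.1)]
wrist [524.0, 316.1] [array([ 553.7, -218.8]), array([94.1, 79.9]), np.float64(70.2)]
wrist [228.7, 320.8] [array([ 337.5, -131.8]), array([120.9,  68.8]), np.float64(30.0)]
top [357.3, 259.2] [array([ 555.7, -227.6]), array([88.4, 78.3]), np.float64(70.0)]
top [355.9, 368.6] [array([ 351.6, -188.2]), array([134.6, 140.5]), np.float64(30.4)]
top [261.3, 247.7] [array([572.3, -45.8]), array([123.2,  98.9]), np.float64(80.1)]
```

View pics/t3.png

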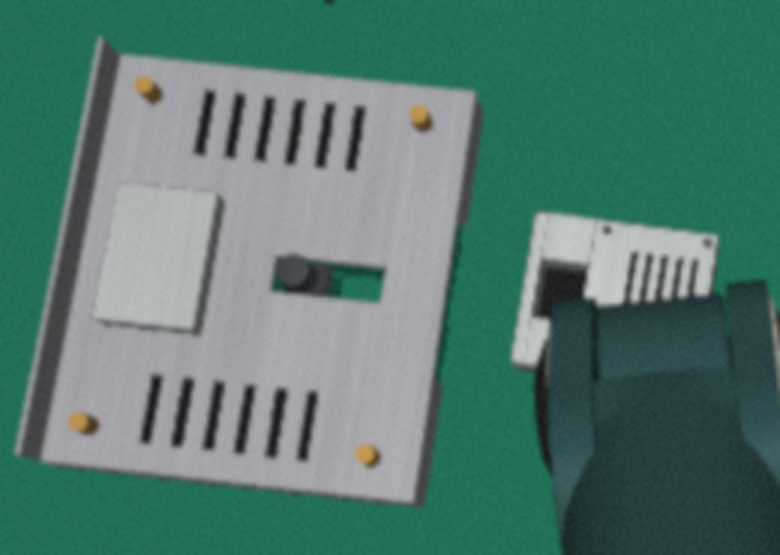

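Run:
```python
from h import *
a=cams.grab_frame("top")
def W(l,z): return np.array([onz(a,(u/3+60,v/3+160),z)[:2]*1000 for u,v in l])
w=W([(537,212),(717,235),(513,365)],.032);print(w.round(1).tolist())
d=w[0]-w[1];f=w[0]-w[2]
print(np.degrees(np.arctan2(d[1],d[0])),np.degrees(np.arctan2(f[1],f[0]))+90,np.linalg.norm(d),np.linalg.norm(f))
h=np.radians(80.4);dd=np.array([np.cos(h),np.sin(h)]);n=np.array([-dd[1],dd[0]])
c=(w[0]+w[2])/2-60*d/np.linalg.norm(d)
for q in(c,(w[0]+w[2])/2):
  e=q-np.array([580.6,60.25]);print("origin",q,"along",e@dd,"left",e@n)
```

```text
[[632.2, 2.2], [608.5, -114.3], [532.2, 21.9]]
78.49858065622156 78.86615495649912 118.84505779718178 101.89469443566732
origin [570.22687086 -46.75419294] along -107.23562393149706 left -7.61709092132028
origin [582.19040341  12.040993  ] along -47.26866027303807 left -9.607887140188076
```

```bash
python3 -c "
from h import *
to(655,-56,10,80.4)"
```

```text
t 6.325 pos [439.5 -95.  158.8] th 63.8 turn -16.6 then cm [ 7.44 20.6  14.88] F [ 0.3  0.3 -0.9] gw 0.00017599466101789207
```

>>> apply_moves(deltas=[[[0,0,0],-8.3],[[0,0,0],-8.3],[[1.8,5.1,0],0],[[1.8,5.1,0],0],[[1.9,5.2,0],0]])

```text
time: 6.95
tcp_pos: [0.6019, -0.0648, 0.1568]
orientation: [-0.001, 0.763, 0.646, -0.001]
contact_force: [-1.1, -1.0, 0.0]
grip_width: -0.0002
gripper_force: 0.0
```

>>> apply_moves(deltas=[[[1.9,5.2,0],0],[[0,0,5],0],[[0,0,5],0],[[0,0,4.9],0],[[0,-0.4,0],0]])

```text
time: 7.58
tcp_pos: [0.6487, -0.0536, 0.0047]
orientation: [-0.003, 0.763, 0.647, -0.002]
contact_force: [-0.1, 0.5, 0.1]
grip_width: 0.0004
gripper_force: 0.0
```

>>> apply_moves(deltas=[[[0,-0.4,0],0],[[0,-0.4,0],0],[[0,-0.4,0],0],[[0,-0.2,0],0],[[0,0,0],0]])

```text
time: 8.2
tcp_pos: [0.638, -0.0539, 0.0105]
orientation: [0.0, 0.764, 0.645, 0.0]
contact_force: [-0.1, -0.5, 0.3]
grip_width: -0.0001
gripper_force: 0.0
```

Run:
```python
from h import *
to(627,-50,10)
p=cams.grab_frame("wrist");save(p,"w4.png")
a=cams.grab_frame("top");save(a,"t4.png",4,(200,210,350,320))
```

```text
t 8.2 pos [638.  -53.9  10.5] th 80.4 turn 0.0 then cm [ 0.2  -1.15  0.05] F [-0.1 -0.5  0.3] gw -9.181424042333814e-05
```

View pics/w4.png

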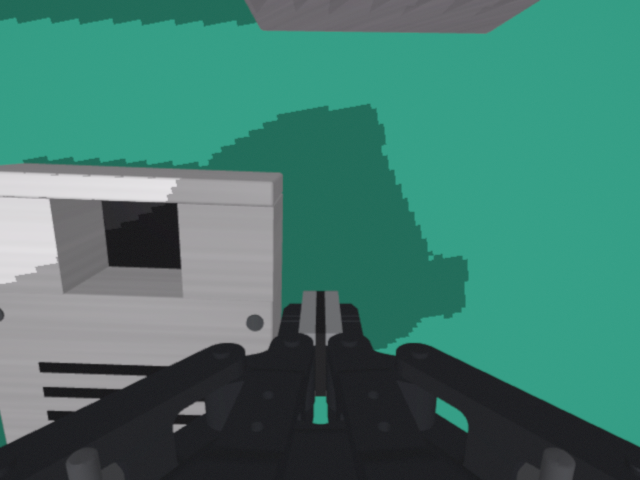

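Run:
```python
from h import *
p=cams.grab_frame("wrist")
h=np.radians(80.4);dd=np.array([np.cos(h),np.sin(h)]);n=np.array([-dd[1],dd[0]])
for uv,z in [((263,30),0),((488,32),0),((283,176),.032),((274,180),.032),((274,205),.032),((274,325),.032)]:
    q=onz(p,uv,z)[:2]*1000;e=q-np.array([580.6,60.25]);print(uv,z,q.round(1),"along",(e@dd).round(1),"left",(e@n).round(1))
print(proj(p,[[.638,-.0539,.0105]]))
```

```text
(263, 30) 0 [635.9  53.1] along 2.2 left -55.7
(488, 32) 0 [714.5  39.1] along 1.5 left -135.5
(283, 176) 0.032 [636.5   4.1] along -46.1 left -64.4
(274, 180) 0.032 [633.5   3.4] along -47.3 left -61.6
(274, 205) 0.032 [631.9  -4.3] along -55.1 left -61.4
(274, 325) 0.032 [623.7 -45. ] along -96.5 left -60.0
[[319.57411734 314.70768518]]
```

>>> apply_moves(deltas=[[[0,-0.3,0],0],[[0,-0.3,0],0],[[0,-0.3,0],0],[[0,-0.15,0],0],[[0,0,0],0]])

```text
time: 8.98
tcp_pos: [0.6273, -0.0519, 0.0101]
orientation: [-0.0, 0.764, 0.646, -0.0]
contact_force: [0.1, -0.7, -0.4]
grip_width: 0.0004
gripper_force: 0.1
```

Run:
```python
from h import *
to(627,-50,10)
p=cams.grab_frame("wrist");save(p,"w5.png")
```

```text
t 8.975 pos [627.3 -51.9  10.1] th 80.4 turn 0.0 then cm [ 0.18 -0.06  0.01] F [ 0.1 -0.7 -0.4] gw 0.0004021782636322106
```

View pics/w5.png

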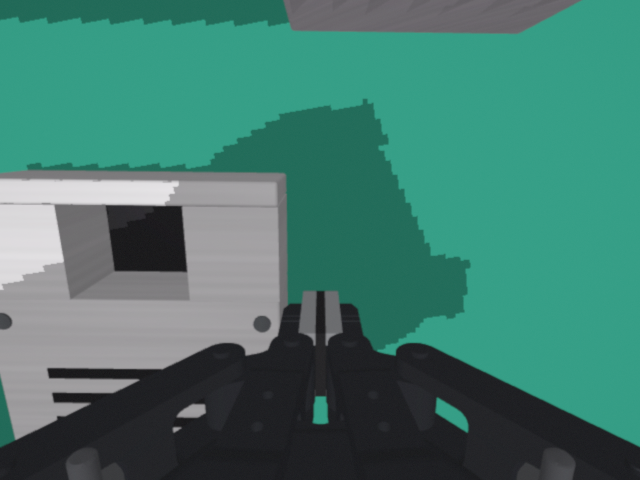

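>>> apply_moves(deltas=[[[0,1,0],0],[[0,3,0],0],[[0,0,-5],0],[[-6,0,-5],0],[[-6,0,-4],0]])

```text
time: 9.65
tcp_pos: [0.6512, -0.1575, 0.1364]
orientation: [0.0, 0.763, 0.646, 0.001]
contact_force: [1.5, -0.6, -0.6]
grip_width: -0.0003
gripper_force: 0.0
```

>>> apply_moves(deltas=[[[-6,-4,0],0],[[-3,-5,0],0],[[0,0,0],0],[[0,0,0],0]], fingers=0.65)

```text
time: 10.15
tcp_pos: [0.5542, -0.2241, 0.1353]
orientation: [0.0, 0.764, 0.645, 0.001]
contact_force: [1.0, 0.3, 0.5]
grip_width: 0.0556
gripper_force: 0.0
```

Run:
```python
from h import *
to(550,-160,10,80.4)
p=cams.grab_frame("wrist");save(p,"w6.png")
h=np.radians(80.4);dd=np.array([np.cos(h),np.sin(h)]);n=np.array([-dd[1],dd[0]])
m=models.masks_of(p,"module")
for q in m:
    c=max(cv2.findContours(q["mask"].astype(np.uint8),0,1)[0],key=len).reshape(-1,2)
    w=np.array([onz(p,u,.032)[:2] for u in c],np.float32)*1000
    r=cv2.minAreaRect(w);e=np.array(r[0])-np.array([580.6,60.25]);print(q["pixel"],[np.round(v,1) for v in r],e@dd,e@n)
```

```text
t 10.15 pos [ 554.2 -224.1  135.3] th 80.4 turn -0.0 then cm [ 6.25 -1.48 12.53] F [1.  0.3 0.5] gw 0.05560715408819838
[329.9, 242.1] [array([ 559.8, -226.3]), array([87.4, 71. ]), np.float64(70.2)] -285.9957416657698 -27.294707249580807
[285.1, 27.5] [array([554.8, -95.7]), array([ 31.9, 100.7]), np.float64(80.4)] -158.02723047378373 -0.5837106383961626
[49.0, 243.7] [array([ 354.2, -190.6]), array([159.5, 136.5]), np.float64(31.1)] -285.07738963816433 181.34774063807942
```

View pics/w6.png

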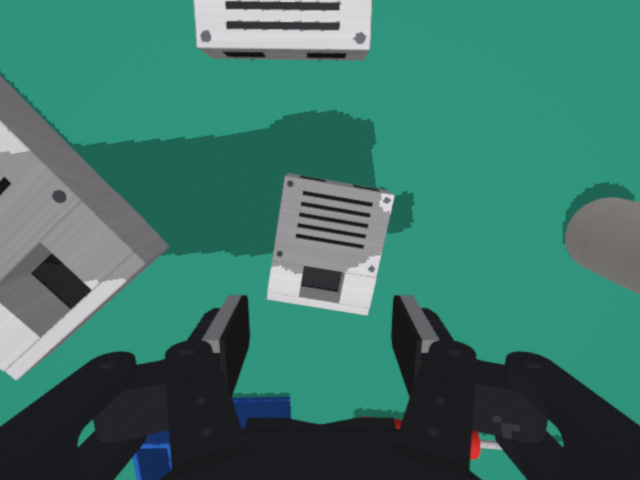

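```bash
python3 -c "
from h import *
to(548.5,-137,7,80.4)"
```

```text
t 10.25 pos [ 554.8 -223.   135.1] th 80.5 turn 0.1 then cm [ 8.37 -2.05 12.81] F [ 0.2  0.4 -0.5] gw 0.0556843853472549
```

>>> apply_moves(deltas=[[[4.2,-1.1,0],0],[[4.2,-0.9,0],0],[[0,0,5],0],[[0,0,5],0],[[0,0,2.8],0]])

```text
time: 10.88
tcp_pos: [0.5474, -0.136, 0.0042]
orientation: [-0.001, 0.763, 0.647, -0.0]
contact_force: [0.0, -0.5, -0.7]
grip_width: 0.0552
gripper_force: 0.0
```

>>> apply_moves(deltas=[[[0.5,0,0],0],[[0.5,0,0],0],[[0.5,0,0],0],[[0.5,0,0],0],[[0,0,0],0]])

```text
time: 11.5
tcp_pos: [0.5513, -0.1177, 0.0074]
orientation: [0.0, 0.764, 0.646, 0.0]
contact_force: [0.3, -0.1, -0.4]
grip_width: 0.0553
gripper_force: 0.0
```

```bash
cat >> h.py <<'E'
def loc():
    o=arm.get_obs();h=np.radians(80.4);dd=np.array([np.cos(h),np.sin(h)]);n=np.array([-dd[1],dd[0]])
    e=o["tcp_pos"][:2]*1000-np.array([580.6,60.25]);print("t",o["time"],"tool along",(e@dd).round(1),"left",(e@n).round(1),"z",o["tcp_pos"][2],"th",th(o).round(2),"Falong",(o["contact_force"][:2]@dd).round(1),o["contact_force"].round(1))
E
python3 - <<'E'
from h import *
loc()
p=cams.grab_frame("wrist");save(p,"w7.png")
E
```

```text
t 11.5 tool along -180.3 left -0.8 z 0.007441566578381922 th 80.45 Falong -0.1 [ 0.3 -0.1 -0.4]
```

View pics/w7.png

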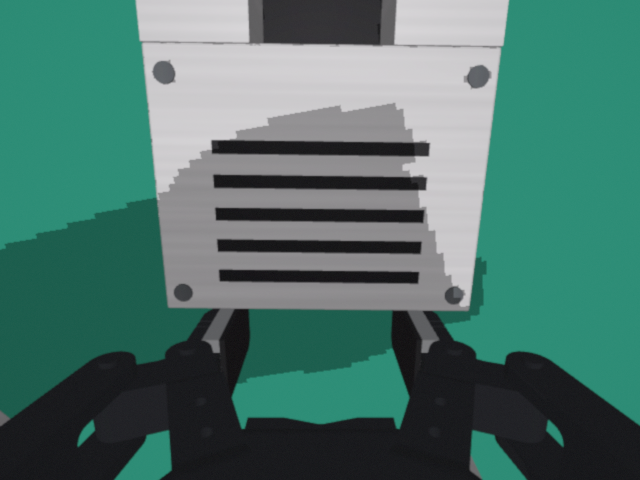

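>>> apply_moves(deltas=[[[0.6,0,0],0],[[0.8,0,0],0],[[0.8,0,0],0],[[0.8,0,0],0],[[0.6,0,0],0]])

```text
time: 12.18
tcp_pos: [0.5569, -0.0819, 0.0068]
orientation: [-0.0, 0.764, 0.646, -0.0]
contact_force: [-1.2, -2.4, 2.2]
grip_width: 0.0553
gripper_force: 1.2
```

>>> apply_moves(deltas=[[[0.6,0,0],0],[[0.6,0,0],0],[[0.6,0,0],0],[[0.6,0,0],0],[[0.3,0,0],0]])

```text
time: 12.8
tcp_pos: [0.5613, -0.0553, 0.0067]
orientation: [-0.0, 0.764, 0.646, 0.0]
contact_force: [0.5, -1.6, 1.1]
grip_width: 0.0553
gripper_force: 1.1
```

Run:
```python
from h import *
loc()
p=cams.grab_frame("wrist");save(p,"w8.png")
```

```text
t 12.8 tool along -117.2 left -0.3 z 0.006710400831602698 th 80.44 Falong -1.5 [ 0.5 -1.6  1.1]
```

View pics/w8.png

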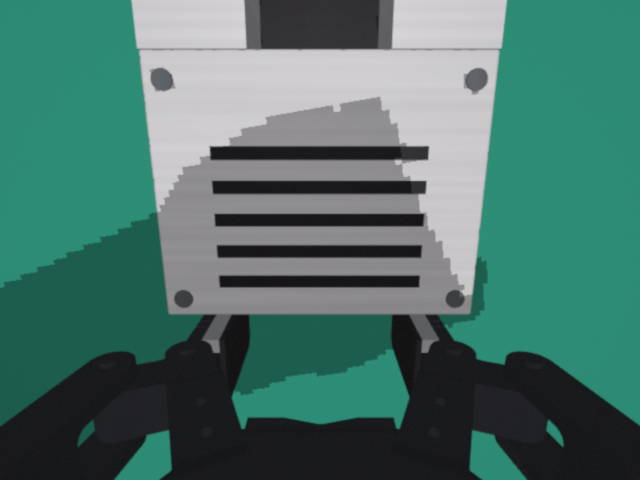

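The view limit is used up: I viewed 11 pictures, one over the 10 allowed. I'll work from numbers only from here. The last view shows the module square between the fingers (back edge at row 312, columns 168–470).

>>> apply_moves(deltas=[[[0.6,0,0],0],[[0.6,0,0],0],[[0.6,0,0],0],[[0.6,0,0],0],[[0.6,0,0],0]])

```text
time: 13.48
tcp_pos: [0.5663, -0.0258, 0.0066]
orientation: [-0.0, 0.764, 0.646, -0.0]
contact_force: [-0.5, -1.4, -1.7]
grip_width: 0.0556
gripper_force: 0.6
```

>>> apply_moves(deltas=[[[0.4,0,0],0],[[0.4,0,0],0],[[0.4,0,0],0],[[0.4,0,0],0],[[0,0,0],0]])

```text
time: 14.1
tcp_pos: [0.5692, -0.0099, 0.0069]
orientation: [-0.0, 0.764, 0.646, 0.0]
contact_force: [-0.1, -0.7, 0.3]
grip_width: 0.0557
gripper_force: 0.0
```

Run:
```python
from h import *
loc()
```

```text
t 14.1 tool along -71.0 left -0.5 z 0.006868316153324967 th 80.45 Falong -0.7 [-0.1 -0.7  0.3]
```

```bash
cat >> h.py <<'E'
def knob():
    for n in("top","scene"):
        p=cams.grab_frame(n)
        for m in models.masks_of(p,"catch"):
            q=onz(p,m["pixel"],.05)
            if 560<q[0]*1000<640: print(n,np.round(m["pixel"],1),m["score"])
E
python3 -c "
from h import *
knob()"
```

```text
top [161.1 249.1] 0.67
scene [445.8 276.1] 0.64
```

>>> apply_moves(deltas=[[[0.2,0,0],0],[[0.2,0,0],0],[[0.2,0,0],0],[[0.2,0,0],0],[[0.2,0,0],0]])

```text
time: 14.92
tcp_pos: [0.5707, -0.0008, 0.0068]
orientation: [0.0, 0.764, 0.645, -0.0]
contact_force: [-0.3, -2.1, 1.5]
grip_width: 0.0552
gripper_force: 1.1
```

>>> apply_moves(deltas=[[[0.2,0,0],0],[[0.2,0,0],0],[[0.1,0,0],0],[[0,0,0],0]])

```text
time: 15.42
tcp_pos: [0.5715, 0.0044, 0.0067]
orientation: [-0.0, 0.764, 0.646, 0.0]
contact_force: [0.0, -1.3, 0.7]
grip_width: 0.0557
gripper_force: 0.7
```

```bash
python3 -c "
from h import *
loc();knob()"
```

```text
t 15.425 tool along -56.6 left -0.4 z 0.0067463038917811025 th 80.42 Falong -1.3 [ 0.  -1.3  0.7]
top [162.5 247.6] 0.55
```

>>> apply_moves(deltas=[[[0.2,0,0],0],[[0.1,0,0],0],[[0.1,0,0],0],[[0.1,0,0],0]])

```text
time: 16.12
tcp_pos: [0.5722, 0.0091, 0.0067]
orientation: [-0.0, 0.764, 0.645, -0.0]
contact_force: [-0.1, -1.7, 0.1]
grip_width: 0.0555
gripper_force: 0.9
```

>>> apply_moves(deltas=[[[0.1,0,0],0],[[0.1,0,0],0],[[0.1,0,0],0],[[0.1,0,0],0]])

```text
time: 16.62
tcp_pos: [0.5729, 0.0127, 0.0067]
orientation: [0.0, 0.764, 0.645, -0.0]
contact_force: [-1.1, -2.6, 1.5]
grip_width: 0.0558
gripper_force: 1.8
```

```bash
python3 -c "
from h import *
loc();knob()"
```

```text
t 16.625 tool along -48.1 left -0.3 z 0.006685204644457904 th 80.41 Falong -2.7 [-1.1 -2.6  1.5]
top [160.1 250.3] 0.67
scene [444.9 274.1] 0.74
```

>>> apply_moves(deltas=[[[0.1,0,0],0],[[0.1,0,0],0],[[0.1,0,0],0]])

```text
time: 17.2
tcp_pos: [0.5735, 0.0158, 0.0067]
orientation: [0.0, 0.764, 0.645, -0.0]
contact_force: [-1.1, -2.9, -0.4]
grip_width: 0.0558
gripper_force: 1.9
```

>>> apply_moves(deltas=[[[0.1,0,0],0],[[0.1,0,0],0],[[0.1,0,0],0]])

```text
time: 17.58
tcp_pos: [0.5739, 0.0191, 0.0067]
orientation: [-0.0, 0.764, 0.646, -0.0]
contact_force: [-0.9, -3.4, 0.4]
grip_width: 0.055
gripper_force: 1.9
```

```bash
python3 -c "
from h import *
loc();knob()"
```

```text
t 17.575 tool along -41.7 left -0.3 z 0.006707283522227332 th 80.41 Falong -3.5 [-0.9 -3.4  0.4]
top [161.2 249.1] 0.64
scene [445.9 273.6] 0.64
```

>>> apply_moves(deltas=[[[0.1,0,0],0],[[0.1,0,0],0],[[0.1,0,0],0]])

```text
time: 18.15
tcp_pos: [0.5744, 0.0219, 0.0067]
orientation: [-0.0, 0.764, 0.645, -0.0]
contact_force: [0.3, -3.9, -0.3]
grip_width: 0.0558
gripper_force: 1.7
```

>>> apply_moves(deltas=[[[0.1,0,0],0],[[0.1,0,0],0]])

```text
time: 18.4
tcp_pos: [0.5748, 0.0245, 0.0067]
orientation: [-0.0, 0.764, 0.646, 0.0]
contact_force: [-0.4, -1.6, -1.3]
grip_width: 0.0554
gripper_force: 1.0
```

```bash
python3 -c "
from h import *
loc();knob()"
```

```text
t 18.4 tool along -36.3 left -0.3 z 0.0067146798036945045 th 80.42 Falong -1.7 [-0.4 -1.6 -1.3]
top [160.6 248.3] 0.6
scene [447. 274.] 0.52
```

>>> apply_moves(deltas=[[[0.1,0,0],0],[[0.1,0,0],0]])

```text
time: 18.85
tcp_pos: [0.5751, 0.0254, 0.0068]
orientation: [0.0, 0.764, 0.645, -0.0]
contact_force: [-1.0, -3.2, 0.1]
grip_width: 0.0558
gripper_force: 1.4
```

>>> apply_moves(deltas=[[[0.1,0,0],0],[[0.1,0,0],0]])

```text
time: 19.1
tcp_pos: [0.5756, 0.0277, 0.0068]
orientation: [0.0, 0.764, 0.645, -0.0]
contact_force: [-0.3, -2.6, 0.3]
grip_width: 0.0556
gripper_force: 1.4
```

```bash
python3 -c "
from h import *
loc();knob();knob()"
```

```text
t 19.1 tool along -33.0 left -0.5 z 0.0067925433826631736 th 80.39 Falong -2.7 [-0.3 -2.6  0.3]
top [159.4 251.6] 0.55
scene [446.5 274.5] 0.76
top [158.7 249.8] 0.6
scene [444.5 271.9] 0.75
```

```bash
cat >> h.py <<'E'
def kn():
    r=cv2.cvtColor(cv2.imread("pics/scene1.png"),6);p=cams.grab_frame("scene")
    g=cv2.cvtColor(p["image"],cv2.COLOR_RGB2GRAY)
    k=8;T=cv2.resize(r[264:280,440:456],None,fx=k,fy=k,interpolation=2);S=cv2.resize(g[254:290,430:466],None,fx=k,fy=k,interpolation=2)
    _,s,_,l=cv2.minMaxLoc(cv2.matchTemplate(S,T,5));print("knob shift",l[0]/k-10,l[1]/k-10,round(s,3))
    a=proj(p,[[.599,.156,.055]])[0];b=proj(p,[[.599,.156,.061]])[0];print("6mm rise is",(b-a).round(1))
E
python3 -c "
from h import *
kn();kn()"
```

```text
knob shift 0.25 -1.5 0.885
6mm rise is [ 0.6 -2.1]
knob shift 0.375 -1.625 0.887
6mm rise is [ 0.6 -2.1]
```

>>> apply_moves(deltas=[[[0.1,0,0],0],[[0.1,0,0],0]])

```text
time: 19.85
tcp_pos: [0.5758, 0.0294, 0.0068]
orientation: [0.0, 0.764, 0.645, -0.0]
contact_force: [-0.5, -3.3, 1.3]
grip_width: 0.0555
gripper_force: 1.6
```

```bash
python3 -c "
from h import *
loc();kn()"
```

```text
t 19.85 tool along -31.2 left -0.4 z 0.006788035303052758 th 80.39 Falong -3.4 [-0.5 -3.3  1.3]
knob shift 0.375 -1.75 0.882
6mm rise is [ 0.6 -2.1]
```

>>> apply_moves(deltas=[[[0.1,0,0],0],[[0.1,0,0],0]])

```text
time: 20.15
tcp_pos: [0.5761, 0.0316, 0.0068]
orientation: [0.0, 0.764, 0.645, -0.0]
contact_force: [-1.4, -5.0, 2.3]
grip_width: 0.0555
gripper_force: 3.2
```

```bash
python3 -c "
from h import *
loc();kn()"
```

```text
t 20.15 tool along -29.0 left -0.4 z 0.006783512468321658 th 80.4 Falong -5.2 [-1.4 -5.   2.3]
knob shift 0.375 -1.625 0.883
6mm rise is [ 0.6 -2.1]
```

>>> apply_moves(deltas=[[[0.1,0,0],0],[[0.1,0,0],0]])

```text
time: 20.45
tcp_pos: [0.5761, 0.0316, 0.0068]
orientation: [0.001, 0.764, 0.645, -0.001]
contact_force: [-2.0, -8.8, 6.0]
grip_width: 0.0552
gripper_force: 4.5
```

```bash
python3 -c "
from h import *
loc();kn()"
```

```text
t 20.45 tool along -29.0 left -0.3 z 0.00678811898580434 th 80.36 Falong -9.0 [-2.  -8.8  6. ]
knob shift 0.375 -1.625 0.883
6mm rise is [ 0.6 -2.1]
```

>>> apply_moves(deltas=[[[0.1,0,0],0],[[0.1,0,0],0]])

```text
time: 20.75
tcp_pos: [0.5761, 0.0325, 0.0068]
orientation: [0.001, 0.764, 0.645, -0.002]
contact_force: [-2.7, -10.1, 6.1]
grip_width: 0.0554
gripper_force: 5.2
```

```bash
python3 -c "
from h import *
loc();kn()"
```

```text
t 20.75 tool along -28.1 left -0.2 z 0.006768883486662519 th 80.31 Falong -10.4 [ -2.7 -10.1   6.1]
knob shift 0.375 -1.75 0.878
6mm rise is [ 0.6 -2.1]
```

>>> apply_moves(deltas=[[[0.1,0,0],0],[[0.1,0,0],0]])

```text
time: 21.05
tcp_pos: [0.5762, 0.0338, 0.0067]
orientation: [0.001, 0.764, 0.645, -0.003]
contact_force: [-3.9, -11.2, 7.3]
grip_width: 0.0553
gripper_force: 6.0
```

```bash
python3 -c "
from h import *
loc();kn()"
```

```text
t 21.05 tool along -26.8 left -0.1 z 0.006741399201087784 th 80.28 Falong -11.6 [ -3.9 -11.2   7.3]
knob shift 0.5 -1.75 0.875
6mm rise is [ 0.6 -2.1]
```

>>> apply_moves(deltas=[[[0.1,0,0],0],[[0.05,0,0],0]])

```text
time: 21.35
tcp_pos: [0.5764, 0.0346, 0.0068]
orientation: [0.001, 0.765, 0.645, -0.003]
contact_force: [-4.4, -12.2, 8.2]
grip_width: 0.0554
gripper_force: 6.5
```

```bash
python3 -c "
from h import *
loc();kn()"
```

```text
t 21.35 tool along -26.0 left -0.1 z 0.006769732107589282 th 80.26 Falong -12.7 [ -4.4 -12.2   8.2]
knob shift 0.5 -1.875 0.868
6mm rise is [ 0.6 -2.1]
```

>>> apply_moves(deltas=[[[0.1,0,0],0],[[0.05,0,0],0]])

```text
time: 21.65
tcp_pos: [0.5765, 0.0356, 0.0067]
orientation: [0.001, 0.765, 0.644, -0.004]
contact_force: [-5.2, -13.5, 7.8]
grip_width: 0.0556
gripper_force: 7.0
```

```bash
python3 -c "
from h import *
loc();kn()"
```

```text
t 21.65 tool along -25.0 left -0.1 z 0.006738853835639717 th 80.24 Falong -14.2 [ -5.2 -13.5   7.8]
knob shift 0.5 -1.875 0.86
6mm rise is [ 0.6 -2.1]
```

>>> apply_moves(deltas=[[[0.1,0,0],0],[[0,0,0],0]])

```text
time: 21.95
tcp_pos: [0.5767, 0.0367, 0.0067]
orientation: [0.001, 0.765, 0.644, -0.003]
contact_force: [-4.9, -12.6, 8.6]
grip_width: 0.0558
gripper_force: 6.7
```

```bash
python3 -c "
from h import *
loc();kn()"
```

```text
t 21.95 tool along -23.9 left -0.0 z 0.006747783464191262 th 80.23 Falong -13.2 [ -4.9 -12.6   8.6]
knob shift 0.25 -0.75 0.903
6mm rise is [ 0.6 -2.1]
```

>>> apply_moves(deltas=[[[0.1,0,0],0],[[0,0,0],0]])

```text
time: 22.25
tcp_pos: [0.5767, 0.0374, 0.0067]
orientation: [0.001, 0.765, 0.644, -0.004]
contact_force: [-3.8, -14.0, 8.0]
grip_width: 0.0553
gripper_force: 7.0
```

```bash
python3 -c "
from h import *
loc();kn()"
```

```text
t 22.25 tool along -23.2 left -0.0 z 0.00671209409991259 th 80.23 Falong -14.5 [ -3.8 -14.    8. ]
knob shift 0.125 -0.625 0.903
6mm rise is [ 0.6 -2.1]
```

>>> apply_moves(deltas=[[[0.1,0,0],0],[[0,0,0],0]])

```text
time: 22.55
tcp_pos: [0.5768, 0.038, 0.0067]
orientation: [0.002, 0.765, 0.644, -0.004]
contact_force: [-3.9, -14.6, 9.2]
grip_width: 0.0554
gripper_force: 7.4
```

```bash
python3 -c "
from h import *
loc();kn()"
```

```text
t 22.55 tool along -22.6 left -0.0 z 0.0067405595900646535 th 80.22 Falong -15.0 [ -3.9 -14.6   9.2]
knob shift 0.125 -0.75 0.899
6mm rise is [ 0.6 -2.1]
```

>>> apply_moves(deltas=[[[-0.4,0,0],0],[[-0.4,0,0],0],[[-0.4,0,0],0],[[-0.3,0,0],0],[[0,0,0],0]])

```text
time: 23.22
tcp_pos: [0.5756, 0.0291, 0.0067]
orientation: [-0.0, 0.764, 0.646, 0.0]
contact_force: [0.9, -0.9, -0.4]
grip_width: 0.0554
gripper_force: 0.0
```

```bash
python3 -c "
from h import *
loc();kn()"
```

```text
t 23.225 tool along -31.5 left -0.3 z 0.006685176132458549 th 80.42 Falong -0.7 [ 0.9 -0.9 -0.4]
knob shift 0.25 -0.5 0.925
6mm rise is [ 0.6 -2.1]
```

>>> apply_moves(deltas=[[[-2,0,0],0],[[-4,0,0],0],[[-2,0,-5],0],[[0,0,-5],0],[[0,0,0],0]])

```text
time: 23.9
tcp_pos: [0.5648, -0.052, 0.1106]
orientation: [0.003, 0.764, 0.645, 0.002]
contact_force: [-0.8, -0.7, 0.3]
grip_width: 0.0552
gripper_force: 0.0
```

Run:
```python
from h import *
loc();kn()
h=np.radians(80.4);dd=np.array([np.cos(h),np.sin(h)]);n=np.array([-dd[1],dd[0]])
p=cams.grab_frame("wrist");save(p,"w9.png")
for q in models.masks_of(p,"module"):
    c=max(cv2.findContours(q["mask"].astype(np.uint8),0,1)[0],key=len).reshape(-1,2)
    w=np.array([onz(p,u,.032)[:2] for u in c],np.float32)*1000
    r=cv2.minAreaRect(w);e=w-np.array([580.6,60.25]);print(q["pixel"],[np.round(v,1) for v in r],"along",(e@dd).min(),(e@dd).max(),"left",(e@n).min(),(e@n).max())
# gradient: profile of brightness along bay axis at z=.032, left=±20
g=cv2.cvtColor(p["image"],cv2.COLOR_RGB2GRAY)
for l in(-25,25):
    s=np.arange(-45,12,1.);X=[[*( (np.array([580.6,60.25])+a*dd+l*n)/1000),.032] for a in s]
    uv=proj(p,X);print(l,[(int(a),int(g[int(v),int(u)])) for a,(u,v) in zip(s,uv) if 0<=v<480 and 0<=u<640])
```

```text
t 23.9 tool along -113.3 left -3.1 z 0.11059339445747707 th 80.28 Falong -0.8 [-0.8 -0.7  0.3]
knob shift 0.25 -0.375 0.924
6mm rise is [ 0.6 -2.1]
[334.7, 415.2] [array([ 561.9, -163.2]), array([13.4, 42.6]), np.float64(80.1)] along -230.08675186568706 -216.70054065190718 left -40.181554445421945 2.485367053375274
[44.4, 383.8] [array([361.2, -98.3]), array([80. , 34.5]), np.float64(26.9)] along -229.7544235671547 -159.14099202936387 left 148.46895486507032 212.39536030159798
[314.5, 60.3] [array([578.7,  53.8]), array([ 21.3, 100.1]), np.float64(79.6)] along -17.498910364377465 3.9844760990435653 left -49.21122805107813 50.85858826290748
-25 [(-45, 121), (-44, 122), (-43, 121), (-42, 109), (-41, 101), (-40, 112), (-39, 119), (-38, 118), (-37, 121), (-36, 121), (-35, 121), (-34, 121), (-33, 121), (-32, 122), (-31, 121), (-30, 121), (-29, 122), (-28, 121), (-27, 121), (-26, 121), (-25, 120), (-24, 121), (-23, 121), (-22, 121), (-21, 120), (-20, 122), (-19, 122), (-18, 119), (-17, 73), (-16, 19), (-15, 51), (-14, 113), (-13, 190), (-12, 220), (-11, 219), (-10, 217), (-9, 218), (-8, 221), (-7, 222), (-6, 224), (-5, 221), (-4, 217), (-3, 97), (-2, 60), (-1, 60), (0, 58), (1, 143), (2, 204), (3, 159), (4, 165), (5, 202), (6, 206), (7, 208), (8, 207), (9, 204), (10, 204), (11, 205)]
25 [(-45, 81), (-44, 81), (-43, 82), (-42, 81), (-41, 80), (-40, 82), (-39, 81), (-38, 109), (-37, 121), (-36, 121), (-35, 121), (-34, 121), (-33, 122), (-32, 121), (-31, 121), (-30, 121), (-29, 122), (-28, 121), (-27, 121), (-26, 120), (-25, 121), (-24, 121), (-23, 121), (-22, 121), (-21, 119), (-20, 120), (-19, 120), (-18, 119), (-17, 120), (-16, 78), (-15, 21), (-14, 90), (-13, 147), (-12, 213), (-11, 218), (-10, 218), (-9, 221), (-8, 224), (-7, 226), (-6, 225), (-5, 224), (-4, 221), (-3, 138), (-2, 61), (-1, 59), (0, 59), (1, 86), (2, 213), (3, 192), (4, 112), (5, 193), (6, 204), (7, 205), (8, 204), (9, 203), (10, 203), (11, 202)]
```

Run:
```python
from h import *
r=cv2.cvtColor(cv2.imread("pics/scene1.png"),6);p=cams.grab_frame("scene");g=cv2.cvtColor(p["image"],cv2.COLOR_RGB2GRAY)
print(r[262:282,440:458]);print(g[262:282,440:458])
```

```text
[[138 134 138 136 136 137 139 138 135 135 139 139 139 138 138 138 137 139]
 [137 140 137 136 135 135 136 137 136 137 141 141 139 139 137 136 139 138]
 [135 135 136 137 136 135 135 136 136 139 138 138 137 139 137 138 140 140]
 [137 139 137 136 135 137 137 135 137 139 140 137 138 139 136 140 139 140]
 [136 138 137 135 136 131 118 119 114 120 126 136 141 136 136 138 141 139]
 [138 136 136 132 119  97  80  75  74  73  92 109 123 134 135 140 140 139]
 [136 136 138 115  79  65  65  65  64  61  62  71  90 123 138 138 140 137]
 [137 137 131  97  66  62  67  65  64  62  64  62  62 103 133 137 138 134]
 [135 135 114  81  66  66  65  65  64  65  61  60  62  78 123 142 140 137]
 [112 118  99  65  60  64  66  65  64  64  65  62  63  67 115 139 140 136]
 [ 75  80  77  52  52  62  65  67  62  65  62  65  65  57 116 138 138 136]
 [ 61  63  63  47  42  54  58  61  64  68  62  59  60  64 118 138 134 134]
 [ 62  60  52  47  39  40  46  55  56  53  56  54  55  92 126 136 136 135]
 [ 60  62  59  54  47  44  37  43  46  42  37  45  65  98 115 121 127 130]
 [ 62  62  61  53  48  46  41  40  36  46  47  43 
[... 1201 characters left out ...]
 63  62 117 145 141 142]
 [ 77  86  81  64  49  53  63  66  70  63  63  65  66  65 121 141 143 140]
 [ 64  75  87  84  68  44  48  58  61  61  57  52  58  95 133 143 144 139]
 [ 63  63  70  84  84  66  43  46  40  45  44  49  72 101 122 127 132 135]
 [ 64  65  65  64  76  71  52  39  44  64  74  77  91  84  85  92 105 122]
 [ 63  59  53  51  47  51  45  37  48  84  97  95  96  72  52  65  74 117]
 [ 63  55  45  46  45  41  43  41  58  87  93 113 107  65  22  20  73 121]
 [ 67  51  47  45  49  43  42  43  72  89  94 136 116  52  27  17  98 130]
 [112  96  68  59  49  44  38  46  81  95  93 118  92  35  24  52 114 135]
 [140 135 116 108  98  84  72  63  82  90  94  91  62  28  27  75 122 137]]
```

The knob's top edge in the scene image matches the starting picture, so the catch is down. The module has stayed in after release.

```bash
python3 -c "
from h import *
print(ticket.job_done())"
```

```text
the job is handed in; nothing more can be done
None
```

I slid the module into the bay and pushed it until the drop catch fell. After I backed the fingers off it stayed in, and I handed the job in at about 24 s of robot time; no verdict came back. I viewed 11 pictures, one over the limit of 10.

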